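# Present a medal to the verifier on a lifter

## Task

The medal lies loose on the tip of the flat coin lifter: take the lifter by its handle, carry the medal level into the channel of the metal verifier, set it on the ledges, and with the lifter push it in until it meets the stop, holding it pressed there for about a second with a light steady push of about 6 newtons (never over 12). Leave the medal lying flat on the ledges where it was pressed, and put the lifter back in its rest as it lay. Keep the fingers off the medal and do not disturb the valuables around.

Things in the scene. Friction and masses are not known exactly. Their poses are not given: they have to be found in the camera images.
- medal: The medal: a plain metal disc 50 mm across and 5 mm thick, about 0.1 kg, lying loose and flat on the lifter's blade tip. Origin: centre of its underside; z up.
- lifter: Coin lifter, flat-bladed hand tool, about 0.16 kg. x runs from handle to blade tip, z up; origin below the handle, level with the blade's underside. Blade 22 mm wide, 3 mm thick, from x = 25 to 120 mm. Two upright pins (4 mm thick, 6 mm above the blade, at x = 78.5, y = +-8 mm) stand just behind the medal, to push it. Medal's centre at x = 105 to 107 mm: it overhangs the tip by 11, each side by 14 mm.
- lifter_grip (a point): Place to grip the lifter's handle, at its mid-height: x = -10, z = 49 mm in the lifter's frame. The handle is a bar along the lifter's x from x = -65 to 25 mm, 14 mm wide (y), from z = 36 to 62 mm; take it across its width from above. A thin sloping neck joins it to the blade.
- rest: Fixed wooden rest, where the lifter lies at the start. Origin on the counter under the medal's starting place; x is the way the lifter points. At home the lifter's origin is at x = -105, y = 0, z = 25 mm here, same heading. The blade lies between two cheeks (32 mm apart, 8 mm above its support, x = -70 to -40 mm), the handle's tail on a post (x = -160 to -145, top 61 mm). Base 60 mm wide, 8 thick.
- verifier: Metal verifier, fixed instrument 165 x 100 x 77 mm. Origin on the counter, under the channel's centre line; x runs from the open mouth inward to the stop, z up. Channel from x = -60 (mouth) to 30 mm, open above; side walls 58 mm apart rise to z = 36 mm. Display head at x = 45 to 100 mm.
- ledges (a point): Point midway between the tops of the verifier's two ledges, which carry the medal's edges (verifier frame: x = 0, y = 0, z = 30 mm). Slot between the ledges is 36 mm wide and free down to z = 12 mm, so the blade sinks through it, leaving the medal on the ledges, and comes out backward, or upward once its tip is clear of the medal.
- channel_end (a point): Inner end of the ledges (verifier frame: x = 30, y = 0, z = 30 mm), above it the stop: a rigid steel block 52 mm wide across the channel, flat face to the mouth, from 1 to 13 mm above the ledge tops. It is clamped at a setting that differs each time and is not reported: a medal touching it has its centre somewhere between x = -18 and 0 mm in the verifier's frame. Find it by feel.
- casket: red lacquered jewellery casket, 114 x 144 x 93 mm. Not part of the job; stays where it is. Origin: centre of its underside.
- humidor: brass-bound walnut humidor, 160 x 220 x 102 mm. Not part of the job; stays where it is. Origin: centre of its underside.
- pillbox: round silver-gilt pillbox, 44 mm across, 22 mm high. Not part of the job; stays where it is. Origin: centre of its underside.
- stopwatch: nickel stopwatch lying on its back, 52 mm across, 13 mm thick. Not part of the job; stays where it is. Origin: centre of its underside.
- ingot1: platinum ingot bar, 50 x 28 x 8 mm. Not part of the job; stays where it is. Origin: centre of its underside.
- ingot2: platinum ingot bar, 50 x 28 x 8 mm. Not part of the job; stays where it is. Origin: centre of its underside.
Mind the look-alikes: they are no part of the job. Of the things like the lifter, leave any that is pink or yellow; of the rest the smaller one is meant.

How it is judged:
By the outcome, as a careful person would: the job done as asked, in the order asked, and still so for the second after the job is handed in, with the robot touching nothing.
It also fails if it takes over 72 s, if anything falls off the work surface, if the arm or the gripper's body presses on something with over 40 N, if the wrist force passes 120 N, or if a joint passes its speed limit or range.

## Robot

A 7-joint arm with a two-finger parallel gripper is mounted at the origin on the work surface. World frame = base frame: x ahead of the robot, y to its left, z up, the work surface at z = 0. Lengths are in mm, angles in rad, forces in N, time in s.
With the tool pointing down it reaches from about 425 to 950 mm from the base axis. Payload 4.7 kg.
Tool frame: the origin (TCP) lies at the very end of the fingers, on their centre line; the grasp point (between the pads) lies 19 mm behind it; z points along the fingers, y is the line along which they close (so a half turn about z gives the same grasp; the last joint's range is limited). The gripper opens to 87 mm and grips with 3 to 60 N. Pads are 19 mm wide; open, the fingers measure 117 mm over their backs; the gripper's body (75 mm by 190 mm) begins 51 mm behind the grasp point.
Start: joints at [1.093, 0.469, -0.049, 1.532, 0.024, 1.141, -0.082], TCP at [292.919, -608.151, 222.573] pointing down, gripper open.
Joint ranges: [-2.59, 2.59], [-0.33, 1.99], [-1.39, 1.29], [0.1, 2.45], [-1.04, 4.18], [0.21, 1.99], [-2.66, 2.66]. Speed limits (rad/s): [2.57, 2.57, 3.14, 3.14, 3.14, 3.14, 3.14].

## Interface

Orientations are given as [roll, pitch, yaw] about the fixed x, y, z axes, in that order (R = Rz(yaw) Ry(pitch) Rx(roll)).
In Python, from plant import ctrl gives the robot as it stands.
- The arm moves only by the shell command python3 -m pendant 'ROWS' [FORCE]. ROWS is JSON, a list of rows, each a list of 5 numbers: the gripper's target within -1 to 1 (fully open at 1, half-way at 0, shut at -1), then the shift along the tool's x, y, z each as a share of 0.05 m, from -1 to 1, then the turn about the tool's z as a share of 4 degrees, from -1 to 1. In form: [[jaw, dx, dy, dz, yaw], ...]. A call has 1 to 8 rows; each row shifts and turns the commanded pose from where the row before left it, along the tool's axes as they then stand; what a row does not reach is not made up. A row lasts 1/10 s, in which the tool goes at most 50 mm and 8.59 degrees, less where a joint would pass 70% of its speed; a pose out of reach is approached as far as the arm can. A call with a number of a shift or a turn outside -1 to 1 is refused whole. A call with a gripper value outside its range is refused whole. The fingers move at their own pace and stop on an object; FORCE is the grip in N (left out, the last holds). Time passes only in rows, so rows that do not move let the fingers close. It gives the time, the measured TCP pose, the force, the opening and the grip force at its end, in the units of the state.
- ctrl.get_obs(): the state, without advancing time (a new reading comes with each control period).
- ctrl.capture(name): name is "side" or "top" or "wrist"; returns a dict with "pixels" (400x640x3 uint8, blue, green, red), "fov_y" (degrees; the focal length in pixels is half the picture's height over the tangent of half this angle, whatever the lens; pixels are square), "cx", "cy" (the principal point, pixels), "R" (3x3) and "t" (3): a world point X has camera coordinates R X + t. Camera axes: x right, y down, z forward; pixel columns grow to the right and rows downward; lengths in mm; the calibration is good to about 2 mm. The wrist camera is an equidistant fisheye: a pixel r from the principal point sees the ray r / f radians off the axis. A picture is of the moment at which its call begins. There is no depth.
- ctrl.hand_in(): hands the job in; it is judged then, once.
The state is a dict: "time_s": time; "joint_pos": joint angles; "joint_vel": joint speeds; "joint_efforts": joint torques, N m; "tool_pos": TCP position; "tcp_rot": TCP orientation; "ft_force": force on the tool from outside, world axes, zero at the start; "moment": the same for the moment, N m; "opening": opening from 0.0 (shut) to 1.0 (fully open); "gripper_force": force on a finger pad.
Only numpy, scipy, OpenCV 4.12 (cv2) and the standard library are available. Lean on these libraries where they do the work, as an engineer would, in place of code of your own. Each camera call takes 0.05 s, during which the arm holds its last target. There are 200 camera calls.

## Working session

There is one attempt and no reset: what is moved stays moved. The work goes in short steps, Python scripts to look and compute and a shell command to move; the robot and the scene stay as the last step left them, time stands still between calls to the robot, and variables do not carry over. Pictures are saved under pics/ and viewed, at most 10 in all, crops included, and the job is handed in when it is done.

```bash
ls; mkdir -p pics; cat > h.py <<'E'
import numpy as np, cv2
from plant import ctrl
def cap(n,save=None):
    c=ctrl.capture(n); c['f']=200/np.tan(np.radians(c['fov_y'])/2)
    c['R']=np.array(c['R']);c['t']=np.array(c['t']); c['pixels']=np.array(c['pixels'])
    if save: cv2.imwrite('pics/'+save,c['pixels']); np.savez('pics/'+save+'.npz',**c)
    return c
def load(save): 
    d=np.load('pics/'+save+'.npz'); return {k:d[k] for k in d}
def ray(c,u,v,fish=False):
    a=np.array([(u-c['cx'])/c['f'],(v-c['cy'])/c['f']])
    if fish:
        r=np.hypot(*a); d=np.r_[a/r*np.sin(r),np.cos(r)] if r>0 else np.array([0,0,1.])
    else: d=np.r_[a,1]
    return -c['R'].T@c['t'], c['R'].T@d
def onz(c,u,v,z,fish=False):
    o,d=ray(c,u,v,fish); return o+d*(z-o[2])/d[2]
def proj(c,X,fish=False):
    p=c['R']@np.array(X,float)+c['t']
    if fish:
        r=np.hypot(p[0],p[1]); th=np.arctan2(r,p[2]); a=p[:2]/r*th
    else: a=p[:2]/p[2]
    return np.array([c['cx'],c['cy']])+c['f']*a
E
python3 - <<'E'
from h import *
for n in ['top','side','wrist']:
    c=cap(n,n+'0.png'); print(n,c['f'],-c['R'].T@c['t'],c['R'][2])
o=ctrl.get_obs(); print(o)
E
```

```text
pics
top 422.4173351417107 [ 451.96914532    5.06051305 1260.1406674 ] [ 0.0620247   0.0088708  -0.99803519]
side 418.964164908613 [382.25171651 908.05325584 718.09875287] [ 0.13585436 -0.81008145 -0.57036097]
wrist 309.70691628693146 [ 354.48160455 -577.40693068  384.16976664] [-0.23082308 -0.11008547 -0.9667481 ]
{'time_s': 0.15, 'joint_pos': array([ 1.09311621,  0.46921693, -0.04860564,  1.53341399,  0.02410381,
        1.14100056, -0.08233374]), 'joint_vel': array([-5.23577865e-06, -1.58038340e-03,  1.18543669e-03, -4.05951043e-03,
        1.43967146e-03,  4.36291288e-04, -8.23939224e-04]), 'joint_efforts': array([ 4.26970219e-04, -5.08427846e+01, -8.06160551e-02, -2.36417985e+01,
       -6.12642732e-02,  3.56605975e-02,  1.01200349e-04]), 'tool_pos': array([ 292.68268682, -607.73781042,  221.76934406]), 'tcp_rot': array([-3.14014008e+00,  4.42223081e-05,  4.48783019e-01]), 'ft_force': array([0.08219449, 0.58355002, 0.61923261]), 'moment': array([0.01674596, 0.00541852, 0.0287813 ]), 'gripper_force': 0.0, 'opening': 0.9994521134283056}
```

View pics/top0.png

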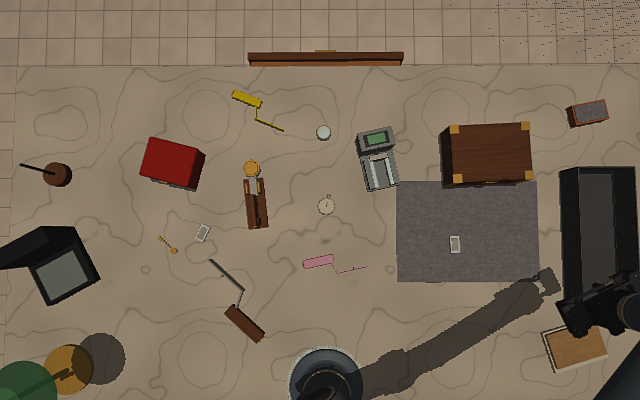

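View pics/side0.png

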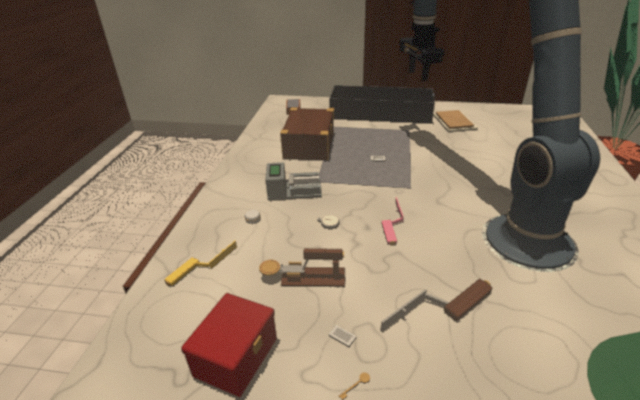

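Candidates in the top view: the brown lifter in the rest with the medal, (256,200); a larger brown one, (240,300); yellow, (258,110); pink, (335,263). The description picks the smaller brown one, which has the medal at (251,169). The verifier is at (378,160), with its mouth towards the robot. A close crop will check the choice.

```bash
python3 - <<'E'
from h import *
c=load('top0.png'); p=c['pixels']
a=cv2.resize(p[150:240,225:285],None,fx=6.5,fy=6.5,interpolation=cv2.INTER_CUBIC)
b=cv2.resize(p[115:205,345:405],None,fx=6.5,fy=6.5,interpolation=cv2.INTER_CUBIC)
cv2.imwrite('pics/crop1.png',np.hstack([a,b]))
print(onz(c,251,169,33),onz(c,258,228,0),onz(c,380,175,36))
E
```

```text
[629.4885381  220.12396234  33.        ] [457.03692282 203.25512683   0.        ] [ 610.82400236 -156.81727768   36.        ]
```

View pics/crop1.png

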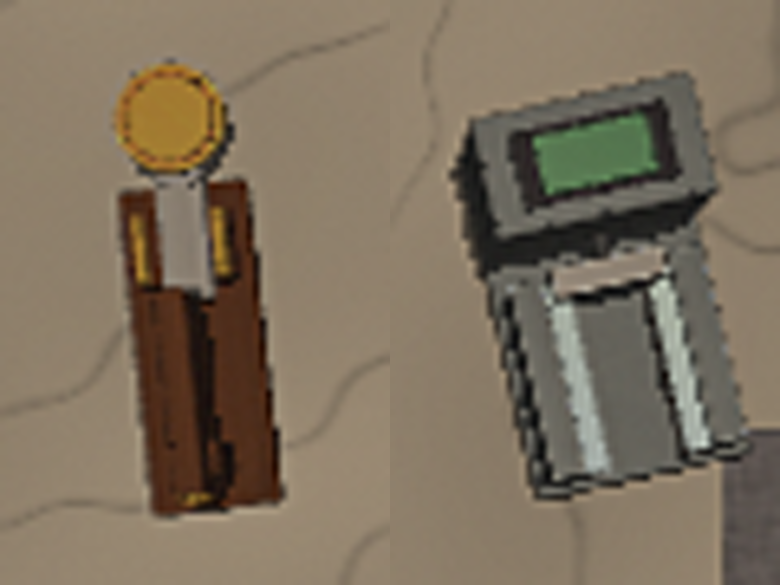

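The crop confirms it: the gold medal lies on the grey blade between two brass cheeks, under a small brown handle. The verifier is yawed by about +0.2. Next I take a closer look at the verifier with the wrist camera on the way.

```bash
cat >> h.py <<'E'
def to(X,yaw=None):
    o=ctrl.get_obs(); p=o['tool_pos']; w=o['tcp_rot'][2]; d=np.array(X)-p
    c,s=np.cos(w),np.sin(w)
    print('t',o['time_s'],'pos',p.round(1),'rot',o['tcp_rot'].round(4),'F',o['ft_force'].round(1),'op',round(o['opening'],3),o['gripper_force'])
    print('tool delta mm',np.round([d[0]*c+d[1]*s,d[0]*s-d[1]*c,-d[2]],1),'units',np.round(np.array([d[0]*c+d[1]*s,d[0]*s-d[1]*c,-d[2]])/50,3), 'yaw deg(tool)', None if yaw is None else round(-np.degrees(yaw-w),2))
E
python3 -m pendant '[[1,0.7,-0.67,-0.1,0],[1,0.7,-0.67,-0.1,0],[1,0.7,-0.67,-0.1,0],[1,0.7,-0.67,-0.1,0],[1,0.7,-0.67,-0.1,0],[1,0.7,-0.67,-0.1,0],[1,0.7,-0.67,-0.1,0],[1,0.7,-0.67,-0.1,0]]'
python3 -c "
from h import *
to([450,-190,260],0.2)"
```

```text
time_s: 0.95
tool_pos: [429.1, -243.2, 262.8]
tcp_rot: [3.141, 0.0, 0.449]
ft_force: [1.5, 0.1, -0.3]
opening: 1.001
gripper_force: 0.0
t 0.95 pos [ 429.1 -243.2  262.8] rot [3.1413 0.     0.4486] F [ 1.5  0.1 -0.3] op 1.001 0.0
tool delta mm [ 41.9 -38.9   2.8] units [ 0.839 -0.778  0.055] yaw deg(tool) 14.25
```

```bash
python3 -m pendant '[[1,0.42,-0.39,0,0],[1,0.42,-0.39,0,0],[1,0,0,0,1],[1,0,0,0,1],[1,0,0,0,1],[1,0,0,0,0.56],[1,0,0,0,0],[1,0,0,0,0]]'
python3 -c "
from h import *
to([450,-190,260],0.2)
cap('wrist','w1.png')"
```

```text
time_s: 1.75
tool_pos: [449.7, -191.8, 262.4]
tcp_rot: [-3.141, 0.0, 0.201]
ft_force: [0.2, 0.0, -0.2]
opening: 0.999
gripper_force: 0.0
t 1.75 pos [ 449.7 -191.8  262.4] rot [-3.1415e+00  3.0000e-04  2.0120e-01] F [ 0.2  0.  -0.2] op 0.999 0.0
tool delta mm [ 0.7 -1.7  2.4] units [ 0.013 -0.033  0.048] yaw deg(tool) 0.07
```

View pics/w1.png

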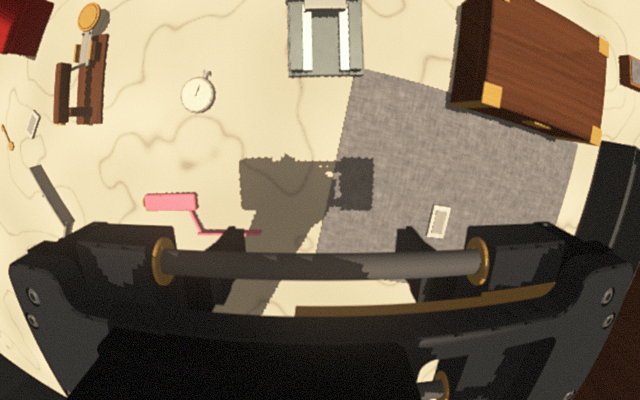

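The wrist view shows the verifier at the top edge, with its mouth at (326,75) and its channel nearly aligned with the image. I'll move forward and down for a better look.

```bash
python3 -m pendant '[[1,0.75,0,0.3,0],[1,0.75,0,0.3,0],[1,0.75,0,0.3,0],[1,0,0,0.3,0],[1,0,0,0,0],[1,0,0,0,0]]'
python3 - <<'E'
from h import *
to([450,-190,260],0.2)
c=cap('wrist','w2.png')
cv2.imwrite('pics/w2c.png',cv2.resize(c['pixels'][0:200,220:440],None,fx=3,fy=3,interpolation=cv2.INTER_CUBIC))
E
```

```text
time_s: 2.4
tool_pos: [559.6, -169.8, 202.5]
tcp_rot: [-3.141, 0.001, 0.2]
ft_force: [0.1, 0.2, 0.3]
opening: 1.003
gripper_force: 0.0
t 2.4 pos [ 559.6 -169.8  202.5] rot [-3.1414e+00  1.0000e-03  2.0000e-01] F [0.1 0.2 0.3] op 1.003 0.0
tool delta mm [-111.4   -2.   -57.5] units [-2.228 -0.039 -1.151] yaw deg(tool) 0.0
```

View pics/w2c.png

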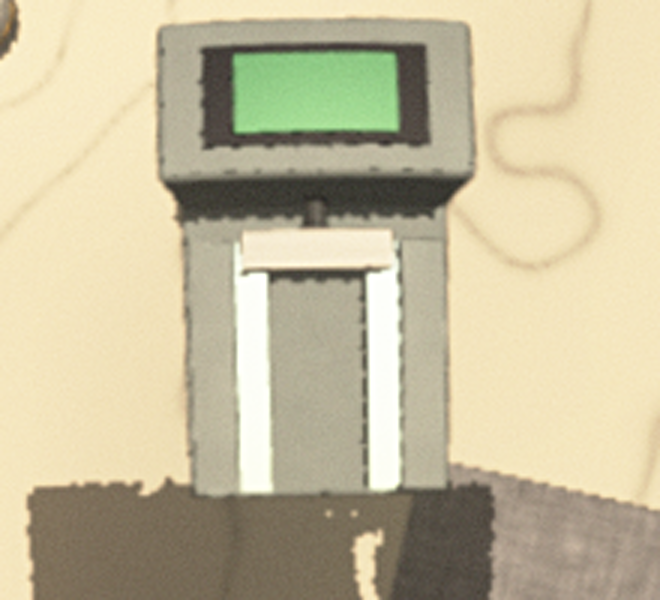

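The crop shows the verifier squarely. The white ledges' inner edges are at crop x = 271 and 367, the mouth at row 491, and the pale stop's face at row about 270. I'll fit the inner ledge edges.

```bash
cat > ver.py <<'E'
from h import *
c=load('w2.png'); p=c['pixels'].astype(int); m=p.min(2)
L=[];Rr=[]
for v in range(98,160):
    row=m[v]
    w=np.where(row[290:362]>235)[0]+290
    l=w[w<326]; r=w[w>326]
    if len(l)<5 or len(r)<5: print('skip',v); continue
    L.append(onz(c,l.max()+.5,v,30,True)[:2]);Rr.append(onz(c,r.min()-.5,v,30,True)[:2])
L=np.array(L);Rr=np.array(Rr)
def yawfit(P): k=np.polyfit(P[:,0],P[:,1],1); return np.arctan(k[0]),k
print('yaw',yawfit(L)[0],yawfit(Rr)[0]); M=(L+Rr)/2; y,k=yawfit(M)
print('yaw mid',y,'slot width',np.hypot(*(L-Rr).T).mean())
col=m[:,305]; w=np.where(col>235)[0]; print('ledge rows',w.min(),w.max())
e=(onz(c,305,w.max()+.5,30,True)+onz(c,348,w.max()+.5,30,True))/2
u=np.array([np.cos(y),np.sin(y)]); n=np.array([-u[1],u[0]])
mid=M.mean(0); s=(e[:2]-mid)@u; mouth=mid+s*u
V=mouth+60*u; print('mouth',mouth,'V',V)
for r in (88,89,90,91): print(r,'stop face x in V at z31',(onz(c,326,r,31,True)[:2]-V)@u)
t=load('top0.png'); print('top-view pixel pred: V z30',proj(t,[*V,30]),'mouth',proj(t,[*mouth,30]),'headback', proj(t,[*(V+100*u),77]))
E
python3 ver.py
```

```text
yaw 0.19901458757872353 0.23201807250592743
yaw mid 0.21555109786051807 slot width 36.998127867125596
ledge rows 92 162
mouth [ 581.91213884 -171.83455415] V [ 640.52365907 -159.00140582]
88 stop face x in V at z31 20.847436960389647
89 stop face x in V at z31 19.7585698575398
90 stop face x in V at z31 18.67038457336056
91 stop face x in V at z31 17.582857793937897
top-view pixel pred: V z30 [380.38522588 165.19102992] mouth [384.96662094 185.09222762] headback [374.70507685 128.47348862]
```

Slot width 37 (should be 36), and the top view agrees to about 1 px. Now the lifter.

```bash
python3 - <<'E'
from h import *
c=load('w2.png')
f=lambda a,b:(lambda d:np.arctan2(d[0],-d[1]))((lambda A,B:B-A)(onz(c,220+a[0]/3,a[1]/3,a[2],True),onz(c,220+b[0]/3,b[1]/3,b[2],True)))
print('mouth edge yaw',f((197,494,36),(448,491,36)),'head front top',f((163,178,77),(470,178,77)),'head back',f((160,25,77),(470,25,77)))
to([490,150,230],0.1)
E
python3 -m pendant '[[1,0,-1,-0.1,0],[1,0,-1,-0.1,0],[1,0,-1,-0.1,0],[1,0,-1,-0.1,0],[1,0,-1,-0.1,0],[1,0,-1,-0.1,0],[1,0,-1,0,0.7],[1,0,-0.5,0,0.7]]'
python3 -c "
from h import *
to([500,207,230],0.1)"
```

```text
mouth edge yaw 0.2144118734311834 head front top 0.2061643193812541 head back 0.20789475805257765
t 2.45 pos [ 559.8 -170.   203.2] rot [ 3.141e+00 -4.000e-04  1.996e-01] F [ 0.4 -0.3  0.6] op 1.003 0.0
tool delta mm [  -5.  -327.5  -26.8] units [-0.1   -6.55  -0.536] yaw deg(tool) 5.7
time_s: 3.25
tool_pos: [485.5, 201.4, 234.6]
tcp_rot: [-3.139, -0.004, 0.106]
ft_force: [-1.0, 0.2, 0.3]
opening: 0.999
gripper_force: 0.0
t 3.25 pos [485.5 201.4 234.6] rot [-3.1395 -0.0036  0.1058] F [-1.   0.2  0.3] op 0.999 0.0
tool delta mm [15.  -4.1  4.6] units [ 0.301 -0.082  0.092] yaw deg(tool) 0.33
```

```bash
python3 -m pendant '[[1,0.3,-0.08,0.2,0],[1,0,0,0,0],[1,0,0,0,0]]'
python3 - <<'E'
from h import *
to([500,207,230],0.1)
c=cap('wrist','w3.png')
cv2.imwrite('pics/w3c.png',cv2.resize(c['pixels'][40:240,220:440],None,fx=3,fy=3,interpolation=cv2.INTER_CUBIC))
E
```

```text
time_s: 3.55
tool_pos: [501.5, 201.3, 223.1]
tcp_rot: [3.141, -0.001, 0.101]
ft_force: [0.0, -0.3, 0.4]
opening: 1.002
gripper_force: 0.0
t 3.55 pos [501.5 201.3 223.1] rot [ 3.141e+00 -6.000e-04  1.011e-01] F [ 0.  -0.3  0.4] op 1.002 0.0
tool delta mm [-0.9 -5.8 -6.9] units [-0.019 -0.116 -0.138] yaw deg(tool) 0.06
```

View pics/w3c.png

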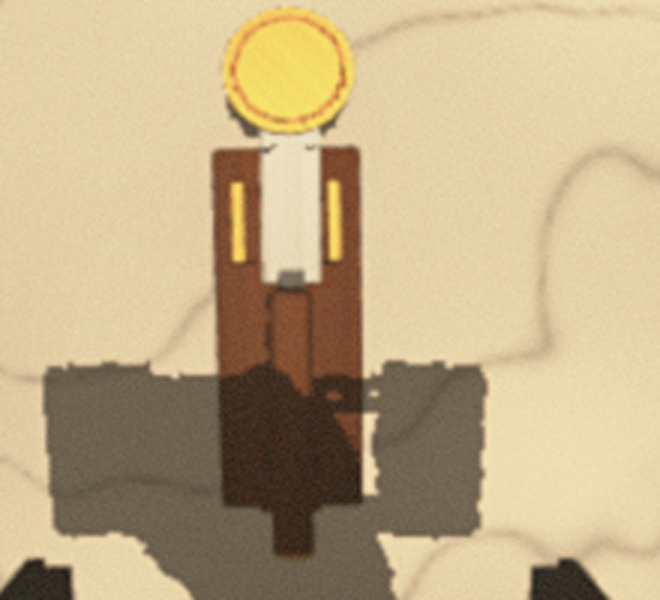

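The crop shows the medal at crop (288,70), the blade between x = 261 and 321 over rows 150–280, and the handle from front (291,290) to tail (294,556).

```bash
cat > lif.py <<'E'
from h import *
c=load('w3.png'); P=lambda u,v,z: onz(c,220+u/3,40+v/3,z,True)
med=P(288,70,33); hf=P(291,290,87); ht=P(294,556,87)
b1=(P(261,150,28)+P(321,150,28))/2; b2=(P(261,280,28)+P(321,280,28))/2
print('med',med,'hf',hf,'ht',ht,'len',np.hypot(*(hf-ht)[:2]),'blade w',np.hypot(*(P(261,200,28)-P(321,200,28))[:2]),'b2',b2)
yw=lambda a,b:np.arctan2(*(b-a)[1::-1])
print('yaws handle',yw(ht,hf),'blade',yw(b2,b1),'tail-medal',yw(ht,med),'base L',yw(P(223,505,8),P(213,152,8)),'base R',yw(P(362,500,8),P(359,150,8)))
y=yw(ht,med); u=np.array([np.cos(y),np.sin(y)])
O=[med[:2]-106*u,hf[:2]-25*u,ht[:2]+65*u,b2[:2]-25*u]; print('origins',np.round(O,1)); O=np.mean(O,0)
print('O',O,'grip',O-10*u)
# medal width, contour
p=c['pixels'].astype(int)
to([*(O-10*u),160],y)
E
python3 lif.py
```

```text
med [633.53531395 219.29253171  33.        ] hf [552.8655438  209.53174393  87.        ] ht [463.74418429 199.60382264  87.        ] len 89.67262873123347 blade w 22.78452287032257 b2 [553.42046064 210.06748295  28.        ]
yaws handle 0.11094038179047112 blade 0.10099836950632883 tail-medal 0.11544282201415149 base L 0.11653192886770332 base R 0.11984655366405379
origins [[528.2 207.1]
 [528.  206.7]
 [528.3 207.1]
 [528.6 207.2]]
O [528.29280252 207.00340075] grip [518.35936378 205.851535  ]
t 3.6 pos [501.5 201.1 223.1] rot [ 3.141e+00 -8.000e-04  1.007e-01] F [ 0.8 -0.9  1. ] op 1.001 0.0
tool delta mm [17.2 -3.  63.1] units [ 0.345 -0.061  1.263] yaw deg(tool) -0.85
```

```bash
python3 -m pendant '[[1,0.345,-0.06,0.5,-0.2],[1,0,0,0.8,0],[1,0,0,0.4,0],[1,0,0,0,0],[1,0,0,0,0]]'
python3 -c "
from h import *
to([518.4,205.9,55],0.114)"
```

```text
time_s: 4.1
tool_pos: [518.8, 206.5, 138.4]
tcp_rot: [-3.142, -0.001, 0.115]
ft_force: [0.2, -0.1, 0.8]
opening: 0.995
gripper_force: 0.0
t 4.1 pos [518.8 206.5 138.4] rot [-3.1415e+00 -1.0000e-03  1.1530e-01] F [ 0.2 -0.1  0.8] op 0.995 0.0
tool delta mm [-0.5  0.6 83.4] units [-0.01   0.011  1.667] yaw deg(tool) 0.08
```

```bash
python3 -m pendant '[[1,-0.01,0.01,0.6,0],[1,0,0,0.6,0],[1,0,0,0.46,0],[1,0,0,0,0],[1,0,0,0,0]]'
python3 -c "
from h import *
to([518.4,205.9,55],0.114)"
python3 -m pendant '[[-0.3,0,0,0,0],[-0.6,0,0,0,0],[-0.65,0,0,0,0],[-0.7,0,0,0,0],[-0.75,0,0,0,0],[-0.8,0,0,0,0],[-0.85,0,0,0,0],[-0.9,0,0,0,0]]' 15
python3 -m pendant '[[-1,0,0,0,0],[-1,0,0,0,0],[-1,0,0,0,0],[-1,0,0,0,0],[-1,0,0,0,0]]' 55
python3 -c "
from h import *
to([518.4,205.9,55],0.114)"
```

```text
time_s: 4.6
tool_pos: [519.1, 207.0, 56.2]
tcp_rot: [-3.141, -0.003, 0.116]
ft_force: [0.0, 0.2, 0.6]
opening: 1.001
gripper_force: 0.0
t 4.6 pos [519.1 207.   56.2] rot [-3.1409e+00 -2.8000e-03  1.1620e-01] F [0.  0.2 0.6] op 1.001 0.0
tool delta mm [-0.9  1.   1.2] units [-0.017  0.02   0.024] yaw deg(tool) 0.12
time_s: 5.4
tool_pos: [517.9, 206.5, 54.3]
tcp_rot: [3.142, 0.0, 0.117]
ft_force: [0.1, 1.4, 0.3]
opening: 0.358
gripper_force: 0.0
time_s: 5.9
tool_pos: [517.9, 206.3, 54.3]
tcp_rot: [3.141, 0.0, 0.116]
ft_force: [-0.2, -0.7, -0.3]
opening: 0.158
gripper_force: 55.0
t 5.9 pos [517.9 206.3  54.3] rot [3.1414e+00 1.0000e-04 1.1630e-01] F [-0.2 -0.7 -0.3] op 0.158 54.99115392565727
tool delta mm [ 0.5  0.5 -0.7] units [ 0.009  0.01  -0.013] yaw deg(tool) 0.13
```

Gripped: the opening of 0.158 is about 14 mm, with no side load. Home TCP is (517.9, 206.3, 54.3) at yaw 0.116. I'll lift gently.

```bash
python3 -m pendant '[[-1,0,0,-0.04,0],[-1,0,0,-0.1,0],[-1,0,0,-0.16,0],[-1,0,0,-0.2,0],[-1,0,0,-0.2,0],[-1,0,0,-0.16,0],[-1,0,0,-0.1,0],[-1,0,0,-0.04,0]]'
python3 -m pendant '[[-1,0,0,0,0],[-1,0,0,0,0]]'
cat > med.py <<'E'
from h import *
def medal(save):
    c=cap('wrist',save); p=c['pixels'][:200]; hsv=cv2.cvtColor(p,cv2.COLOR_BGR2HSV)
    m=cv2.inRange(hsv,(15,110,120),(35,255,255)); n,l,s,ct=cv2.connectedComponentsWithStats(m)
    return c,[(tuple(ct[i].round(1)),tuple(s[i])) for i in range(1,n) if s[i][4]>300]
def rel(X):
    o=ctrl.get_obs(); w=o['tcp_rot'][2]; d=(np.array(X)-o['tool_pos']); c,s=np.cos(w),np.sin(w)
    return np.round([d[0]*c+d[1]*s,-d[0]*s+d[1]*c,d[2]],1)
E
python3 - <<'E'
from med import *
to([518,206,95])
c,b=medal('w4.png'); print(b)
for ct,s in b:
    X=onz(c,*ct,ctrl.get_obs()['tool_pos'][2]-54.3+33,True); print(X.round(1),'rel tool x,y(left)',rel(X))
cv2.imwrite('pics/w4c.png',cv2.resize(c['pixels'][0:240,200:440],None,fx=2.5,fy=2.5,interpolation=cv2.INTER_CUBIC))
E
```

```text
time_s: 6.7
tool_pos: [518.3, 206.6, 105.3]
tcp_rot: [-3.141, -0.001, 0.116]
ft_force: [-0.2, -0.4, -2.1]
opening: 0.154
gripper_force: 55.0
time_s: 6.9
tool_pos: [517.6, 206.3, 104.1]
tcp_rot: [3.141, 0.001, 0.116]
ft_force: [-0.6, -0.2, -2.3]
opening: 0.154
gripper_force: 55.0
t 6.9 pos [517.6 206.3 104.1] rot [3.1413e+00 7.0000e-04 1.1640e-01] F [-0.6 -0.2 -2.3] op 0.154 54.991169571876526
tool delta mm [0.3 0.3 9.1] units [0.007 0.007 0.181] yaw deg(tool) None
[((np.float64(319.8), np.float64(43.9)), (np.int32(279), np.int32(3), np.int32(84), np.int32(78), np.int32(1467))), ((np.float64(320.2), np.float64(40.1)), (np.int32(287), np.int32(10), np.int32(68), np.int32(62), np.int32(3253)))]
[631.1 220.1  82.7] rel tool x,y(left) [114.3   0.5 -21.3]
[633.5 220.1  82.7] rel tool x,y(left) [116.7   0.3 -21.3]
```

View pics/w4c.png

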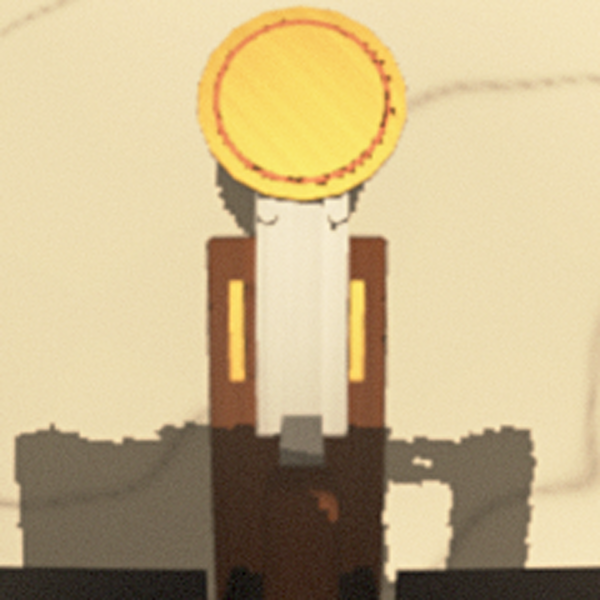

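The lifter is held level with the medal centred on it, at tool (116, 0), as expected. I'll carry it smoothly to the verifier.

```bash
python3 -m pendant '[[-1,-0.02,0.08,0,0],[-1,-0.04,0.16,0,0],[-1,-0.06,0.24,0,0],[-1,-0.08,0.32,0,-0.05],[-1,-0.1,0.4,0,-0.1],[-1,-0.1,0.4,0,-0.1],[-1,-0.1,0.4,0,-0.1],[-1,-0.1,0.4,0,-0.1]]' && python3 -m pendant '[[-1,-0.1,0.4,0,-0.1],[-1,-0.1,0.4,0,-0.1],[-1,-0.1,0.4,0,-0.1],[-1,-0.1,0.4,0,-0.1],[-1,-0.1,0.4,0,-0.1],[-1,-0.1,0.4,0,-0.1],[-1,-0.1,0.4,0,-0.1],[-1,-0.1,0.4,0,-0.1]]' && python3 -m pendant '[[-1,-0.08,0.32,0,-0.1],[-1,-0.06,0.24,0,-0.05],[-1,-0.04,0.16,0,0],[-1,-0.02,0.08,0,0],[-1,0,0,0,0],[-1,0,0,0,0]]'
python3 -c "
from h import *
to([493,-191,104.3],0.212)"
```

```text
time_s: 7.75
tool_pos: [502.7, 81.5, 104.4]
tcp_rot: [3.141, 0.0, 0.147]
ft_force: [0.9, -0.0, -2.5]
opening: 0.155
gripper_force: 55.0
time_s: 8.55
tool_pos: [490.3, -82.8, 104.4]
tcp_rot: [3.141, 0.001, 0.203]
ft_force: [-0.1, -0.5, -2.9]
opening: 0.157
gripper_force: 55.0
time_s: 9.15
tool_pos: [489.8, -121.2, 104.4]
tcp_rot: [-3.141, -0.0, 0.215]
ft_force: [0.5, 0.5, -2.3]
opening: 0.157
gripper_force: 55.0
t 9.15 pos [ 489.8 -121.2  104.4] rot [-3.1412e+00 -2.0000e-04  2.1540e-01] F [ 0.5  0.5 -2.3] op 0.157 54.99146210029721
tool delta mm [-11.8  68.9   0.1] units [-0.236  1.378  0.003] yaw deg(tool) 0.2
```

```bash
python3 -m pendant '[[-1,-0.02,0.08,0,0],[-1,-0.03,0.16,0,0],[-1,-0.04,0.24,0,0],[-1,-0.05,0.28,0,0.05],[-1,-0.04,0.24,0,0],[-1,-0.03,0.2,0,0],[-1,-0.02,0.12,0,0],[-1,0,0.06,0,0]]'
python3 -m pendant '[[-1,0,0,0,0],[-1,0,0,0,0]]'
python3 - <<'E'
from med import *
to([493,-191,104.3],0.212)
c,b=medal('w5.png'); print(b)
for ct,s in b:
    X=onz(c,*ct,ctrl.get_obs()['tool_pos'][2]-54.3+33,True); print(X.round(1),'rel tool x,y(left)',rel(X))
cv2.imwrite('pics/w5c.png',cv2.resize(c['pixels'][0:240,200:440],None,fx=2.5,fy=2.5,interpolation=cv2.INTER_CUBIC))
E
```

```text
time_s: 9.95
tool_pos: [493.0, -192.8, 104.3]
tcp_rot: [3.142, 0.0, 0.21]
ft_force: [-0.0, -1.0, -1.4]
opening: 0.153
gripper_force: 55.0
time_s: 10.15
tool_pos: [493.1, -191.3, 104.4]
tcp_rot: [-3.141, -0.0, 0.212]
ft_force: [0.4, -0.2, -2.0]
opening: 0.155
gripper_force: 55.0
t 10.15 pos [ 493.1 -191.3  104.4] rot [-3.1413e+00 -1.0000e-04  2.1160e-01] F [ 0.4 -0.2 -2. ] op 0.155 54.99126087874174
tool delta mm [-0.1 -0.3  0.1] units [-0.002 -0.006  0.002] yaw deg(tool) -0.03
[((np.float64(320.2), np.float64(41.0)), (np.int32(279), np.int32(2), np.int32(83), np.int32(79), np.int32(4771))), ((np.float64(585.2), np.float64(147.9)), (np.int32(572), np.int32(127), np.int32(27), np.int32(42), np.int32(793)))]
[ 606.6 -166.5   83.1] rel tool x,y(left) [116.1   0.2 -21.3]
[ 597.9 -383.    83.1] rel tool x,y(left) [  62.1 -209.6  -21.3]
```

View pics/w5c.png

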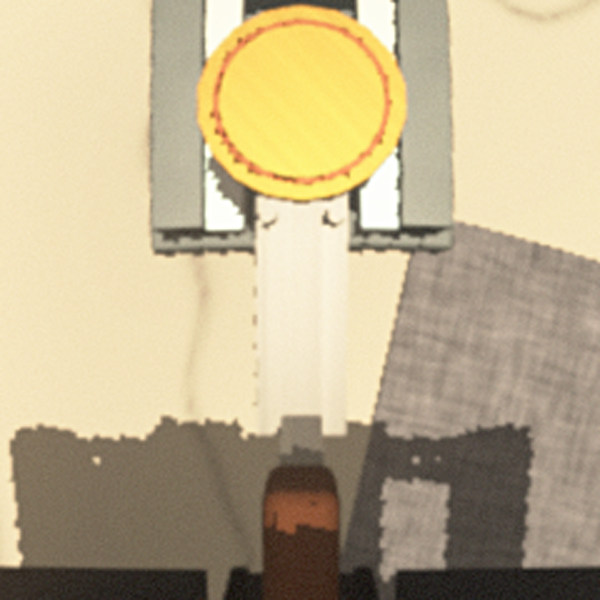

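Medal, blade and channel are aligned: the medal centre is at crop x 302, the channel walls' mid at 302. Now I'll lower it.

```bash
python3 -m pendant '[[-1,0,0,0.05,0],[-1,0,0,0.1,0],[-1,0,0,0.15,0],[-1,0,0,0.16,0],[-1,0,0,0.15,0],[-1,0,0,0.1,0],[-1,0,0,0.06,0],[-1,0,0,0.02,0]]'
python3 -m pendant '[[-1,0,0,0.02,0],[-1,0,0,0.02,0],[-1,0,0,0.02,0],[-1,0,0,0.02,0],[-1,0,0,0.02,0],[-1,0,0,0,0],[-1,0,0,0,0]]'
python3 -c "
from h import *
to([493,-191,54],0.212)"
```

```text
time_s: 11.0
tool_pos: [492.9, -191.8, 64.5]
tcp_rot: [-3.141, 0.0, 0.211]
ft_force: [-0.5, 0.0, -2.0]
opening: 0.153
gripper_force: 55.0
time_s: 11.7
tool_pos: [493.1, -191.9, 59.9]
tcp_rot: [3.142, -0.0, 0.211]
ft_force: [-0.2, 0.7, -2.5]
opening: 0.156
gripper_force: 55.0
t 11.7 pos [ 493.1 -191.9   59.9] rot [ 3.1415e+00 -1.0000e-04  2.1070e-01] F [-0.2  0.7 -2.5] op 0.156 54.99132363125682
tool delta mm [ 0.1 -0.9  5.9] units [ 0.002 -0.017  0.118] yaw deg(tool) -0.08
```

```bash
python3 -m pendant '[[-1,0,-0.01,0.02,0],[-1,0,0,0.02,0],[-1,0,0,0.02,0],[-1,0,0,0.02,0],[-1,0,0,0.02,0],[-1,0,0,0.016,0],[-1,0,0,0,0],[-1,0,0,0,0]]'
python3 - <<'E'
from med import *
to([493,-191,54],0.212)
for i in range(4): 
    ctrl.capture('top'); print(ctrl.get_obs()['ft_force'].round(2))
c,b=medal('w6.png'); print(b[0])
X=onz(c,*b[0][0],35,True); print(X.round(1),'rel',rel(X))
E
```

```text
time_s: 12.5
tool_pos: [493.0, -191.4, 54.1]
tcp_rot: [3.142, -0.0, 0.211]
ft_force: [-0.2, 0.2, -1.6]
opening: 0.153
gripper_force: 55.0
t 12.5 pos [ 493.  -191.4   54.1] rot [ 3.1415e+00 -2.0000e-04  2.1070e-01] F [-0.2  0.2 -1.6] op 0.153 54.9913252517581
tool delta mm [ 0.  -0.4  0.1] units [ 0.001 -0.007  0.003] yaw deg(tool) -0.07
[-0.33 -0.35 -0.95]
[ 0.58 -0.62 -1.23]
[ 0.18 -0.23 -1.76]
[-0.65  0.28 -0.75]
((np.float64(320.0), np.float64(40.2)), (np.int32(278), np.int32(1), np.int32(84), np.int32(79), np.int32(4849)))
[ 606.5 -166.6   35. ] rel [116.1   0.5 -19.2]
```

Fz rose by about 1 N, so the medal's weight is on the ledges. I'll push forward, quickly for the first 13 mm and then feeling for the stop.

```bash
python3 -m pendant '[[-1,0.02,0,0,0],[-1,0.04,0,0,0],[-1,0.05,0,0,0],[-1,0.05,0,0,0],[-1,0.05,0,0,0],[-1,0.03,0,0,0],[-1,0.02,0,0,0],[-1,0,0,0,0]]'
python3 -c "
from h import *
to([493,-191,54],0.212)"
python3 -m pendant '[[-1,0.01,0,0,0],[-1,0.01,0,0,0],[-1,0.01,0,0,0],[-1,0.01,0,0,0],[-1,0.01,0,0,0],[-1,0.01,0,0,0]]'
```

```text
time_s: 13.55
tool_pos: [505.9, -188.6, 54.1]
tcp_rot: [3.142, -0.0, 0.211]
ft_force: [0.7, -0.2, -2.1]
opening: 0.155
gripper_force: 55.0
t 13.55 pos [ 505.9 -188.6   54.1] rot [ 3.1416e+00 -3.0000e-04  2.1080e-01] F [ 0.7 -0.2 -2.1] op 0.155 54.991260040551424
tool delta mm [-13.1  -0.3   0.1] units [-0.263 -0.007  0.001] yaw deg(tool) -0.07
time_s: 14.15
tool_pos: [508.7, -188.0, 54.1]
tcp_rot: [3.141, -0.0, 0.211]
ft_force: [-0.7, 0.1, -1.7]
opening: 0.154
gripper_force: 55.0
```

```bash
for i in 1 2; do :; done
python3 -m pendant '[[-1,0.01,0,0,0],[-1,0.01,0,0,0],[-1,0.01,0,0,0],[-1,0.01,0,0,0]]' | sed -n '2p;4p'
python3 -m pendant '[[-1,0.01,0,0,0],[-1,0.01,0,0,0],[-1,0.01,0,0,0],[-1,0.01,0,0,0]]' | sed -n '2p;4p'
python3 -m pendant '[[-1,0.01,0,0,0],[-1,0.01,0,0,0],[-1,0.01,0,0,0]]' | sed -n '2p;4p'
```

```text
tool_pos: [510.6, -187.6, 54.1]
ft_force: [0.3, -0.0, -1.5]
tool_pos: [512.6, -187.2, 54.1]
ft_force: [-0.7, -0.3, -0.9]
tool_pos: [514.0, -186.9, 54.1]
ft_force: [0.0, -1.1, -1.8]
```

```bash

python3 -m pendant '[[-1,0.01,0,0,0],[-1,0.01,0,0,0],[-1,0.01,0,0,0]]' | sed -n '2p;4p'
python3 -m pendant '[[-1,0.01,0,0,0],[-1,0.01,0,0,0],[-1,0,0,0,0]]' | sed -n '2p;4p'
```

```text
tool_pos: [515.5, -186.5, 54.1]
ft_force: [-0.8, -0.6, -1.2]
tool_pos: [516.6, -186.3, 54.1]
ft_force: [-0.4, 0.1, -1.2]
```

```bash

python3 -m pendant '[[-1,0.01,0,0,0],[-1,0.01,0,0,0],[-1,0,0,0,0]]' | sed -n '2p;4p'
```

```text
tool_pos: [517.6, -186.1, 54.1]
ft_force: [-0.7, -0.3, -1.4]
```

```bash
python3 - <<'E'
from med import *
to([493,-191,54],0.212)
c,b=medal('w7.png'); print(b[0])
X=onz(c,*b[0][0],35,True); print(X.round(1),'rel',rel(X))
# pale stop rows in column 320
p=c['pixels']; print([tuple(p[r,320]) for r in range(0,12,1)])
E
```

```text
t 16.15 pos [ 517.6 -186.1   54.1] rot [ 3.1415e+00 -2.0000e-04  2.1080e-01] F [-0.7 -0.3 -1.4] op 0.155 54.991258308291435
tool delta mm [-25.   -0.4   0.1] units [-0.501 -0.007  0.003] yaw deg(tool) -0.07
((np.float64(320.4), np.float64(43.8)), (np.int32(279), np.int32(4), np.int32(84), np.int32(81), np.int32(4907)))
[ 628.8 -162.1   35. ] rel [113.9   0.2 -19.1]
[(np.uint8(57), np.uint8(64), np.uint8(69)), (np.uint8(59), np.uint8(67), np.uint8(67)), (np.uint8(53), np.uint8(58), np.uint8(57)), (np.uint8(55), np.uint8(77), np.uint8(96)), (np.uint8(78), np.uint8(152), np.uint8(205)), (np.uint8(100), np.uint8(205), np.uint8(255)), (np.uint8(104), np.uint8(213), np.uint8(252)), (np.uint8(98), np.uint8(206), np.uint8(249)), (np.uint8(100), np.uint8(209), np.uint8(249)), (np.uint8(94), np.uint8(191), np.uint8(245)), (np.uint8(84), np.uint8(143), np.uint8(232)), (np.uint8(90), np.uint8(151), np.uint8(242))]
```

```bash
python3 - <<'E'
from h import *
a=load('w6.png')['pixels'][0:110,260:380]; b=load('w7.png')['pixels'][0:110,260:380]
cv2.imwrite('pics/cmp.png',cv2.resize(np.hstack([a,b]),None,fx=3.3,fy=3.3,interpolation=cv2.INTER_CUBIC))
E
```

```text
(no output)
```

View pics/cmp.png

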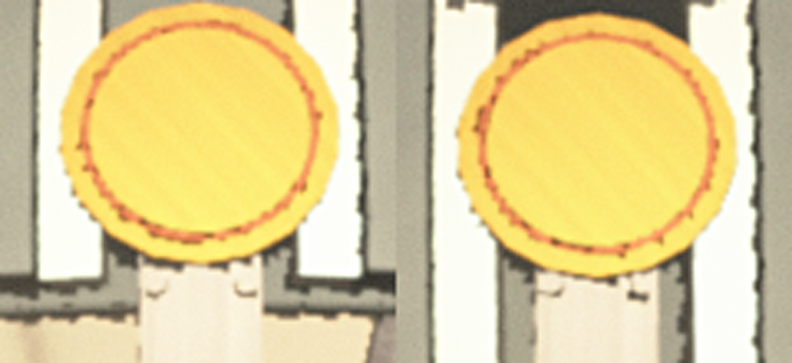

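The medal lies flat with its rear now at the pins, and the lifter hasn't slipped. It is not at the stop yet, so I continue.

```bash

python3 -m pendant '[[-1,0.01,0,0,0],[-1,0.01,0,0,0],[-1,0,0,0,0]]' | sed -n '2p;4p'
```

```text
tool_pos: [518.5, -185.9, 54.1]
ft_force: [-1.0, 0.2, -0.9]
```

```bash

python3 -m pendant '[[-1,0.01,0,0,0],[-1,0.01,0,0,0],[-1,0,0,0,0]]' | sed -n '2p;4p'
```

```text
tool_pos: [519.5, -185.7, 54.1]
ft_force: [-0.5, 0.9, -1.2]
```

```bash

python3 -m pendant '[[-1,0.01,0,0,0],[-1,0.01,0,0,0],[-1,0,0,0,0]]' | sed -n '2p;4p'
```

```text
tool_pos: [520.5, -185.5, 54.1]
ft_force: [-0.3, 0.2, -1.9]
```

```bash

python3 -m pendant '[[-1,0.01,0,0,0],[-1,0.01,0,0,0],[-1,0,0,0,0]]' | sed -n '2p;4p'
```

```text
tool_pos: [521.4, -185.3, 54.1]
ft_force: [-1.1, 0.2, -0.8]
```

```bash

python3 -m pendant '[[-1,0.01,0,0,0],[-1,0.01,0,0,0],[-1,0,0,0,0]]' | sed -n '2p;4p'
```

```text
tool_pos: [522.4, -185.1, 54.1]
ft_force: [0.1, -0.1, -1.3]
```

```bash

python3 -m pendant '[[-1,0.01,0,0,0],[-1,0,0,0,0]]' | sed -n '2p;4p'
```

```text
tool_pos: [522.6, -185.1, 54.1]
ft_force: [-0.5, -0.2, -0.2]
```

```bash

python3 -m pendant '[[-1,0.01,0,0,0],[-1,0,0,0,0]]' | sed -n '2p;4p'
```

```text
tool_pos: [522.7, -185.0, 54.0]
ft_force: [-3.1, 0.6, -0.4]
```

```bash

python3 -m pendant '[[-1,0.01,0,0,0],[-1,0,0,0,0]]' | sed -n '2p;4p'
```

```text
tool_pos: [522.8, -185.0, 53.9]
ft_force: [-4.4, -1.5, 1.1]
```

```bash

python3 -m pendant '[[-1,0.01,0,0,0],[-1,0,0,0,0]]' | sed -n '2p;4p'
```

```text
tool_pos: [522.8, -185.0, 53.9]
ft_force: [-5.9, -1.3, 1.6]
```

The stop is met, with a push of about 6 N. I'll hold it there for a second.

```bash

python3 -m pendant '[[-1,0,0,0,0],[-1,0,0,0,0],[-1,0,0,0,0]]' | sed -n '1p;2p;4p'
python3 -m pendant '[[-1,0,0,0,0],[-1,0,0,0,0],[-1,0,0,0,0]]' | sed -n '2p;4p'
python3 -m pendant '[[-1,0,0,0,0],[-1,0,0,0,0],[-1,0,0,0,0]]' | sed -n '2p;4p'
```

```text
time_s: 18.8
tool_pos: [522.9, -185.0, 53.9]
ft_force: [-5.3, -1.1, 1.9]
tool_pos: [522.8, -185.0, 53.9]
ft_force: [-6.4, -1.2, 3.1]
tool_pos: [522.9, -185.0, 53.9]
ft_force: [-5.9, -0.7, 1.9]
```

```bash

python3 -m pendant '[[-1,0,0,0,0],[-1,0,0,0,0],[-1,-0.02,0,0,0],[-1,-0.02,0,0,0],[-1,-0.02,0,0,0],[-1,-0.02,0,0,0],[-1,0,0,0,0]]' | sed -n '1p;2p;4p'
python3 - <<'E'
from med import *
to([493,-191,54],0.212)
c,b=medal('w8.png'); print(b[0])
X=onz(c,*b[0][0],35,True); print(X.round(1),'rel',rel(X))
E
```

```text
time_s: 20.1
tool_pos: [521.2, -185.3, 54.4]
ft_force: [-0.0, 0.1, -1.2]
t 20.1 pos [ 521.2 -185.3   54.4] rot [ 3.1412e+00 -1.8000e-03  2.1110e-01] F [-0.   0.1 -1.2] op 0.157 54.991176053881645
tool delta mm [-28.8  -0.3   0.4] units [-0.576 -0.007  0.007] yaw deg(tool) -0.05
((np.float64(320.5), np.float64(41.9)), (np.int32(279), np.int32(2), np.int32(84), np.int32(81), np.int32(4879)))
[ 633.8 -161.    35. ] rel [115.2   0.2 -19.3]
```

The medal stayed at the stop. I'll withdraw backward below it, then raise.

```bash

python3 -m pendant '[[-1,-0.05,0,0,0],[-1,-0.1,0,0,0],[-1,-0.2,0,0,0],[-1,-0.3,0,0,0],[-1,-0.3,0,0,0],[-1,-0.3,0,0,0],[-1,-0.15,0,0,0],[-1,0,0,0,0]]' | sed -n '1p;2p;4p'
python3 -m pendant '[[-1,0,0,-0.2,0],[-1,0,0,-0.4,0],[-1,0,0,-0.4,0],[-1,0,0,-0.2,0],[-1,0,0,0,0],[-1,0,0,0,0]]' | sed -n '1p;2p;4p'
python3 - <<'E'
from med import *
c,b=medal('w9.png')
for ct,s in b: print(onz(c,*ct,35,True).round(1),ct,s)
cv2.imwrite('pics/w9c.png',cv2.resize(c['pixels'][0:240,200:440],None,fx=2.5,fy=2.5,interpolation=cv2.INTER_CUBIC))
to([517.9,206.3,115],0.1163)
E
```

```text
time_s: 20.95
tool_pos: [450.2, -200.8, 54.1]
ft_force: [-0.4, 0.1, -1.3]
time_s: 21.55
tool_pos: [451.9, -200.0, 114.0]
ft_force: [0.9, -0.2, -2.3]
[ 622.8 -429.5   35. ] (np.float64(579.0), np.float64(89.7)) (np.int32(567), np.int32(68), np.int32(25), np.int32(44), np.int32(766))
t 21.6 pos [ 451.5 -199.9  113.5] rot [-3.141e+00  9.000e-04  2.110e-01] F [-0.1  0.1 -1.1] op 0.153 54.9912916123867
tool delta mm [ 150.  -383.3   -1.5] units [ 3.    -7.666 -0.03 ] yaw deg(tool) 5.42
```

View pics/w9c.png

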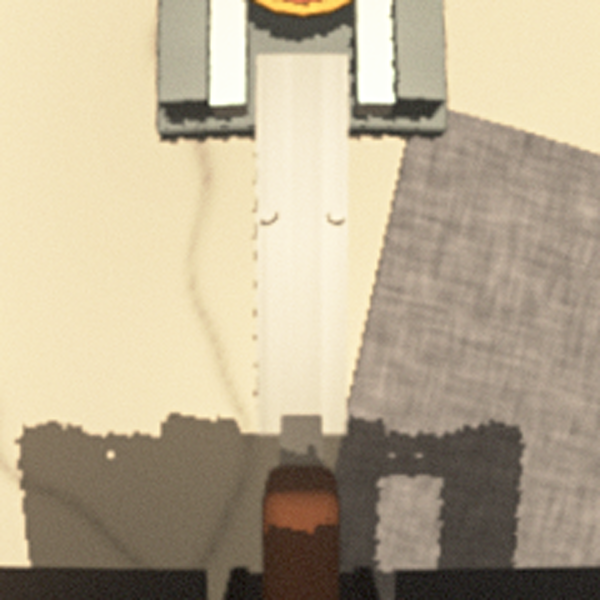

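The blade is clear and the medal rests in place at the stop. I'll return the lifter to its rest.

```bash

python3 -m pendant '[[-1,0.15,-0.4,0,0.1],[-1,0.3,-0.75,0,0.15],[-1,0.3,-0.75,0,0.2],[-1,0.3,-0.75,0,0.2],[-1,0.3,-0.75,0,0.2],[-1,0.3,-0.75,0,0.2],[-1,0.3,-0.75,0,0.2],[-1,0.3,-0.75,0,0.1]]' | sed -n '1p;2p;4p'
python3 -m pendant '[[-1,0.1,-0.6,0,0],[-1,0,-0.3,0,0],[-1,0,0,0,0],[-1,0,0,0,0]]' | sed -n '1p;2p;4p'
python3 -c "
from h import *
to([517.9,206.3,115],0.1163)"
```

```text
time_s: 22.4
tool_pos: [515.0, 98.5, 113.0]
ft_force: [1.3, -0.2, -1.3]
time_s: 22.8
tool_pos: [514.7, 140.4, 113.3]
ft_force: [1.0, -0.5, -2.0]
t 22.8 pos [514.7 140.4 113.3] rot [3.1398e+00 1.9000e-03 1.1540e-01] F [ 1.  -0.5 -2. ] op 0.156 54.99095857143402
tool delta mm [ 10.8 -65.   -1.7] units [ 0.216 -1.301 -0.033] yaw deg(tool) -0.05
```

```bash

python3 -m pendant '[[-1,0.05,-0.2,0,0],[-1,0.06,-0.4,0,0],[-1,0.06,-0.4,0,0],[-1,0.05,-0.2,0,0],[-1,0,-0.1,0,0],[-1,0,0,0,0],[-1,0,0,0,0]]' | sed -n '1p;2p;4p'
python3 -c "
from h import *
to([517.9,206.3,65],0.1163)"
```

```text
time_s: 23.5
tool_pos: [518.7, 206.8, 113.9]
ft_force: [-0.5, -0.1, -1.2]
t 23.5 pos [518.7 206.8 113.9] rot [3.1405e+00 5.0000e-04 1.1510e-01] F [-0.5 -0.1 -1.2] op 0.155 54.99122338369489
tool delta mm [-0.8  0.5 48.9] units [-0.017  0.009  0.978] yaw deg(tool) -0.07
```

```bash

python3 -m pendant '[[-1,-0.012,0.008,0.2,0],[-1,0,0,0.25,0],[-1,0,0,0.25,0],[-1,0,0,0.2,0],[-1,0,0,0.06,0],[-1,0,0,0.04,0],[-1,0,0,0,0],[-1,0,0,0,0]]' | sed -n '1p;2p;4p'
python3 -c "
from h import *
to([517.9,206.3,54.3],0.1163)"
```

```text
time_s: 24.3
tool_pos: [518.4, 207.9, 64.5]
ft_force: [0.4, -0.5, -1.7]
t 24.3 pos [518.4 207.9  64.5] rot [-3.1414e+00 -1.0000e-03  1.1660e-01] F [ 0.4 -0.5 -1.7] op 0.154 54.9910887144506
tool delta mm [-0.7  1.6 10.2] units [-0.014  0.031  0.204] yaw deg(tool) 0.01
```

```bash

python3 -m pendant '[[-1,-0.01,0.02,0.03,0],[-1,0,0,0.03,0],[-1,0,0,0.03,0],[-1,0,0,0.03,0],[-1,0,0,0.03,0],[-1,0,0,0.03,0],[-1,0,0,0,0],[-1,0,0,0,0]]' | sed -n '1p;2p;4p'
python3 -c "
from h import *
to([517.9,206.3,54.3],0.1163)"
```

```text
time_s: 25.1
tool_pos: [517.7, 206.7, 55.0]
ft_force: [-0.0, -0.3, -1.4]
t 25.1 pos [517.7 206.7  55. ] rot [3.1415 0.     0.1166] F [-0.  -0.3 -1.4] op 0.157 54.991219472140074
tool delta mm [0.2 0.4 0.7] units [0.004 0.008 0.015] yaw deg(tool) 0.02
```

```bash

python3 -m pendant '[[-1,0.004,0.008,0.01,0],[-1,0,0,0.01,0],[-1,0,0,0,0],[-1,0,0,0,0]]' | sed -n '1p;2p;4p'
python3 -m pendant '[[-0.68,0,0,0,0],[-0.66,0,0,0,0],[-0.6,0,0,0,0],[-0.4,0,0,0,0],[0,0,0,0,0],[0,0,0,0,0],[0,0,0,0,0],[0,0,0,0,0]]' 
python3 -c "
from h import *
to([517.9,206.3,54.3],0.1163)"
```

```text
time_s: 25.5
tool_pos: [518.1, 206.2, 54.3]
ft_force: [-1.2, -0.8, 1.1]
time_s: 26.3
tool_pos: [517.9, 206.3, 54.1]
tcp_rot: [3.142, -0.0, 0.116]
ft_force: [0.1, 0.7, -0.0]
opening: 0.486
gripper_force: 0.0
t 26.3 pos [517.9 206.3  54.1] rot [ 3.1416e+00 -1.0000e-04  1.1650e-01] F [ 0.1  0.7 -0. ] op 0.486 0.0
tool delta mm [-0.  -0.  -0.2] units [-0.001 -0.001 -0.004] yaw deg(tool) 0.01
```

```bash

python3 -m pendant '[[0,0,0,-0.2,0],[0,0,0,-0.5,0],[0.3,0,0,-0.8,0],[1,-0.17,0.03,-0.8,0.2],[1,-0.17,0.03,-0.8,0],[1,0,0,-0.27,0],[1,0,0,0,0],[1,0,0,0,0]]' | sed -n '1p;2p;4p'
python3 - <<'E'
from h import *
to([501.5,201.3,223.1],0.101)
c=cap('wrist','w10.png'); a=load('w3.png')
g=lambda i:cv2.cvtColor(i,cv2.COLOR_BGR2GRAY)[110:170,285:345].astype(np.float32)
print('shift px',cv2.phaseCorrelate(g(a['pixels']),g(c['pixels'])))
m=[ (i['pixels'][135].min(1)>170) for i in (a,c)]
G=lambda i,r:[k for k in range(295,340) if abs(int(i['pixels'][r,k+1].min())-int(i['pixels'][r,k].min()))>60]
for r in (92,100,110,128): print(r,G(a,r),G(c,r))
t=cap('top','top2.png'); t0=load('top0.png')
hsv=cv2.cvtColor(t['pixels'],cv2.COLOR_BGR2HSV); mk=cv2.inRange(hsv,(15,110,90),(28,255,255))
n,l,s,ct=cv2.connectedComponentsWithStats(mk)
for i in range(1,n):
    if s[i][4]>60: print(ct[i].round(1),s[i],onz(t,*ct[i],35).round(1))
d=cv2.absdiff(t['pixels'],t0['pixels']).max(2)>60
n,l,s,ct=cv2.connectedComponentsWithStats(d.astype(np.uint8))
print([tuple(map(int,x)) for x in s[1:] if x[4]>15])
E
```

```text
time_s: 27.1
tool_pos: [501.0, 201.0, 221.8]
ft_force: [-0.4, -0.2, -0.4]
t 27.1 pos [501.  201.  221.8] rot [3.1409e+00 1.1000e-03 1.0230e-01] F [-0.4 -0.2 -0.4] op 0.949 0.0
tool delta mm [ 0.6 -0.3 -1.3] units [ 0.011 -0.006 -0.026] yaw deg(tool) 0.08
shift px ((-0.23349081987392495, -0.4818992374582045), 0.9309827281369103)
92 [326, 339] [339]
100 [326] [326]
110 [306, 326] [326]
128 [326] [306, 326]
[249.9 102.3] [232  89  52  41 303] [827.7 224.9  35. ]
[525.1 125. ] [521 121  10   9  82] [ 757.4 -582.4   35. ]
[453.9 128.9] [449 124  11  10  87] [ 746.6 -374.3   35. ]
[380.5 167.2] [373 159  16  17 209] [ 634.  -158.6   35. ]
[529.  174.7] [524 170  10  10  86] [ 611.1 -589.4   35. ]
[457.4 178. ] [453 174  10   9  89] [ 601.7 -381.9   35. ]
[168.7 246.3] [157 236  20  18  69] [404.  456.4  35. ]
[576.5 344.2] [ 547  320   61   49 1847] [ 127.8 -708.5   35. ]
[ 58.9 359.6] [ 43 346  32  30 613] [ 82.  763.8  35. ]
[ 68.7 385.4] [ 55 374  30  21 416] [ 10.1 733.2  35. ]
[(372, 159, 18, 19, 220), (243, 160, 18, 17, 221), (175, 169, 168, 217, 13583), (215, 266, 27, 42, 353), (359, 267, 202, 133, 6647), (555, 299, 85, 40, 1065), (593, 340, 47, 60, 1436), (275, 380, 16, 20, 195)]
```

The lifter is home (shift under 0.5 px), and the medal lies flat at the stop.

```bash
python3 -c "
from plant import ctrl
print(ctrl.hand_in())"
```

```text
the job is handed in; nothing more can be done
None
```

The job is handed in: the medal was pushed to the stop and held at about 6 N for about a second, it lies flat on the ledges there, and the lifter is back in its rest within about half a pixel, at about 27 s on the robot's clock.

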